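# Free and draw back the belt sander's tension rod for a belt change

## Task

The old belt is off the sander and I want to slip the new one on. Flip the cam lever on the guide fully over to free the tension rod, then take the rod by its pull knob and draw it straight back out of the guide by about 25 mm against its spring, well short of the end of its travel and without forcing it sideways in its bore. Finish while still holding it there, drawn back and steady, and leave the jug, the plate and the wrench where they are.

Things in the scene. Friction and masses are not known exactly. Their poses are not given: they have to be found in the camera images.
- sander: small bench belt sander, no belt on, fixed to the table: green base plate and motor, grey upright plate. Origin on the table under the guide, +x along the tension rod to the idler wheel, +y to the motor side, z up. Motor: lying cylinder, top 128 mm high, at x -8 to 98, y 0 to 162. Drive wheel 100 mm across, top 125 mm high, at y -42. Base plate from x -45; only bare table lies under the knob
- guide: plain aluminium housing, 170 x 44 x 44 mm, fixed on the sander, axes parallel to the sander's, with a square bore of 15.6 mm along x for the rod. Origin on the bore's axis, 165 mm above the table, over the sander's origin. Rear face (knob end) at x -40 mm, front face at x 130 mm, top 22 mm above the bore's axis
- tension_rod: loose square steel rod, 14 x 14 mm, 0.36 kg, in the guide's bore. Origin at the middle of its black pull knob on the rod's axis; +x along the rod to the idler. Knob: 30 mm diameter, 32 mm long along x, centred on the origin, then a rim 38 mm in diameter, 5 mm thick, at its rear end. Starts at sander x -100 mm, 60 mm behind the guide, 164 mm above the table; drawing it back moves it along -x
- idler_end (a point): point on the rod's axis at its far end, 335 mm along +x from the knob's middle; a 40 mm aluminium idler wheel sits to its -y side, a 32 mm steel tracking nut to its +y side
- spring_seat (a joint): how far the hidden spring in the guide is compressed (m): 0 with the rod home, else the distance drawn back, stop at 0.045. The spring pushes the rod forward (+x) with about 7 N at 0 and 10.5 N at 0.025; the greased bore adds 1 to 3 N if the pull is straight. With the cam lever locked, its cam stands behind a collar on the rod and the rod draws back only about 2 mm
- cam_lever (a joint): angle of the cam lever on top of the guide (rad), about its pin, which lies along the rod. 0: locked, leaning 50 degrees from vertical to the sander's -y side; 0.87: upright; 1.74: its stop, fully over, leaning 50 degrees to the +y (motor) side, rod free. Starts at 0 to 0.15, stays where it is left, friction 0.09 N m
- lever_pivot (a point): point on the cam lever's pin, at x 70, y 0, z 192 mm in the sander's frame (27 mm above the bore's axis)
- lever_tip (a point): near the end of the cam lever's handle, 66 mm from the pin (its round end reaches 74 mm). Steel stem of 9 mm diameter, with a black grip of 16 mm diameter from 34 mm outward, on a hub of 18 mm diameter round the pin. It swings in the plane through the lever pivot at right angles to the rod
- jug: bystander: white cream jug, 72 mm wide, 80 mm high, standing on the table; origin at its foot's centre
- plate: bystander: white round plate, 200 mm diameter, 22 mm high, lying on the table; origin at the centre of its underside
- wrench: bystander: steel wrench, 170 mm long, lying on the table; origin about its middle

How it is judged:
On the way, in this order (a step that is already met when the one before it is completed fails the run):
1. the cam lever is flipped over to the free side, the rod still home (value of joint cam_lever above 1.4 rad and x of tension_rod in the frame of sander above -0.105 m), for 0.2 s.
2. the rod is gripped by its knob and drawn back 19 to 31 mm (x of tension_rod in the frame of sander between -0.131 and -0.119 m and contact force between the fingers and tension_rod above 3 N and distance between the grasp point and tension_rod below 0.04 m), for 0.2 s.
At the end, for the whole second after the job is handed in: the lever is over on the free side (above 1.4 rad); the fingers hold the rod by its pull knob (grasp point within 40 mm of the knob's middle) against its spring, drawn back 25 mm give or take 6 mm, still, in line with the bore within 2 degrees, pressing on the bore with less than 30 N (all of step 2 and value of joint cam_lever above 1.4 rad and linear speed of tension_rod below 0.015 m/s and angle between the x axis of tension_rod and the x axis of guide, either way round below 0.035 rad and contact force between tension_rod and guide below 30 N); the arm keeps its last pose, push and grip.
It fails at once if the rod is drawn back more than 38 mm (x of tension_rod in the frame of sander below -0.138 m).
It fails at once if the rod is forced sideways in its bore with more than 50 N (contact force between tension_rod and guide above 50 N).
It fails at once if the jug is moved (distance of jug from where it was at the start of the episode above 0.03 m).
It fails at once if the plate is moved (distance of plate from where it was at the start of the episode above 0.03 m).
It fails at once if the wrench is moved (distance of wrench from where it was at the start of the episode above 0.03 m).
It also fails if it takes over 43 s, if anything falls off the work surface, if the arm or the gripper's body presses on something with over 40 N, if the wrist force passes 120 N, or if a joint passes its speed limit or range.

## Robot

A 6-joint arm with a two-finger parallel gripper is mounted at the origin on the work surface. World frame = base frame: x ahead of the robot, y to its left, z up, the work surface at z = 0. Lengths are in m, angles in rad, forces in N, time in s.
With the tool pointing down it reaches from about 0.225 to 0.875 m from the base axis. Payload 3.4 kg.
Tool frame: the origin (TCP) lies midway between the tips of the shut fingers; the grasp point (between the pads) lies 19 mm behind it; z points along the fingers, y is the line along which they close (so a half turn about z gives the same grasp; the last joint's range is limited). The gripper opens to 85 mm and grips with 20 to 120 N. Pads are 22 mm wide; open, the fingers measure 114 mm over their backs; the gripper's body (76 mm by 85 mm) begins 54 mm behind the grasp point. The pads swing forward as they close: fully open they stand 13 mm farther back than shut.
Start: joints at [-1.279, 0.276, 1.505, -0, 1.361, -0.121], TCP at [0.231, -0.527, 0.231] pointing down, gripper open.
Joint ranges: [-2.89, 2.89], [-0.75, 2.08], [0.22, 2.7], [-1.18, 4.32], [0.11, 2.71], [-2.7, 2.7]. Speed limits (rad/s): [2.57, 2.57, 3.14, 3.14, 3.14, 3.14].

## Interface

Orientations are given as a unit quaternion [x, y, z, w].
In Python, from rig import * gives the robot as it stands. The module is installed in compiled form; this text tells all that it offers.
- The arm moves only by the tool servo_tool, never from a script. Its argument "targets" is a list that holds one entry, the list of rows, each a list of 6 numbers: the shift along the tool's x, y, z in cm, then the turn, a rotation vector about the tool's x, y, z in degrees. A call has 1 to 10 rows; each row shifts and turns the commanded pose from where the row before left it, along the tool's axes as they then stand; what a row does not reach is not made up. A row lasts 1/10 s, in which the tool goes at most 50 mm and 8.59 degrees, less where a joint would pass 70% of its speed; a pose out of reach is approached as far as the arm can. A call is refused whole if a number of a shift passes 5 or a number of a turn 8.59, either way. A call with a gripper value outside its range is refused whole. "grip" is the opening in per cent of the stroke, from 0 (shut) to 100 (fully open), set as the call begins (left out, the last holds). The fingers move at their own pace and stop on an object; "grip_force" is the grip in N (left out, the last holds). Time passes only in rows, so rows that do not move let the fingers close. It gives the time, the measured TCP pose, the force, the opening and the grip force at its end, in the units of the state.
- get_state(): the state, without advancing time (a new reading comes with each control period).
- capture(name): name is "side" or "top"; returns a dict with "pixels" (400x640x3 uint8, red, green, blue), "vfov" (degrees; the focal length in pixels is half the picture's height over the tangent of half this angle, whatever the lens; pixels are square), "cx", "cy" (the principal point, pixels), "R" (3x3) and "t" (3): a world point X has camera coordinates R X + t. Camera axes: x right, y down, z forward; pixel columns grow to the right and rows downward; lengths in m; the calibration is good to about 2 mm. A picture is of the moment at which its call begins. There is no depth.
- hand_in(): hands the job in; it is judged then, once.
The state is a dict: "t": time; "joint_positions": joint angles; "dq": joint speeds; "effort": joint torques, N m; "tool_pos": TCP position; "orientation": TCP orientation; "contact_force": force on the tool from outside, world axes, zero at the start; "moment": the same for the moment, N m; "opening": opening from 0.0 (shut) to 1.0 (fully open); "grip_force": force on a finger pad.
Only numpy, scipy, OpenCV 4.12 (cv2) and the standard library are available. Lean on these libraries where they do the work, as an engineer would, in place of code of your own. Each camera call takes 0.05 s, during which the arm holds its last target. There are 200 camera calls.

## Working session

There is one attempt and no reset: what is moved stays moved. The work goes in short steps, Python scripts to look and compute and a tool call to move; the robot and the scene stay as the last step left them, time stands still between calls to the robot, and variables do not carry over. Pictures are saved under pics/ and viewed, at most 10 in all, crops included, and the job is handed in when it is done.

Besides the shell and the picture viewer there is one more tool, called after ">>>" as a command line: name --argument value ..., lists and objects as JSON in quotes. servo_tool: Moves the arm, as the interface text tells. Its arguments: {"type":"object","properties":{"targets":{"type":"array"},"grip":{"type":"number"},"grip_force":{"type":"number"}},"required":["targets"]}

```bash
mkdir -p pics
python3 - <<'E'
from rig import *
import cv2,numpy as np,pickle
d={}
for n in("side","top"):
    c=capture(n); d[n]=c
    cv2.imwrite(f"pics/{n}0.png",c["pixels"][:,:,::-1])
    R,t=np.array(c["R"]),np.array(c["t"]); print(n,c["vfov"],c["cx"],c["cy"],(-R.T@t).round(3),R.round(3).tolist())
pickle.dump(d,open("c0.pkl","wb"))
print(get_state())
E
```

```text
side 55.86348494192271 313.14992187194457 199.72642215533435 [0.336 0.967 0.848] [[-0.978, -0.209, -0.022], [-0.105, 0.578, -0.809], [0.182, -0.789, -0.587]]
top 50.69539933002408 323.7640350130771 198.04337359461815 [0.337 0.051 1.464] [[-0.01, -1.0, 0.023], [-0.988, 0.006, -0.154], [0.154, -0.024, -0.988]]
{'t': 0.1, 'joint_positions': array([-1.27900147e+00,  2.76509499e-01,  1.50599106e+00, -1.04488236e-05,
        1.36068802e+00, -1.21007328e-01]), 'dq': array([-0.00108859, -0.00280407, -0.00346973, -0.00116678, -0.00171265,
       -0.0010848 ]), 'effort': array([ 1.69464205e-03, -4.17700660e+01, -2.46405798e+01,  3.67054133e-05,
        5.85437694e-03, -3.66743393e-06]), 'tool_pos': array([ 0.23053148, -0.52626116,  0.23054506]), 'orientation': array([ 9.78774271e-01,  2.04939720e-01, -7.31483710e-05, -7.94620331e-04]), 'contact_force': array([-0.12138299, -0.67684278, -0.46002429]), 'moment': array([ 0.02677519, -0.04309631,  0.03182564]), 'grip_force': 0.0, 'opening': 1.0014443975194671}
```

View pics/side0.png

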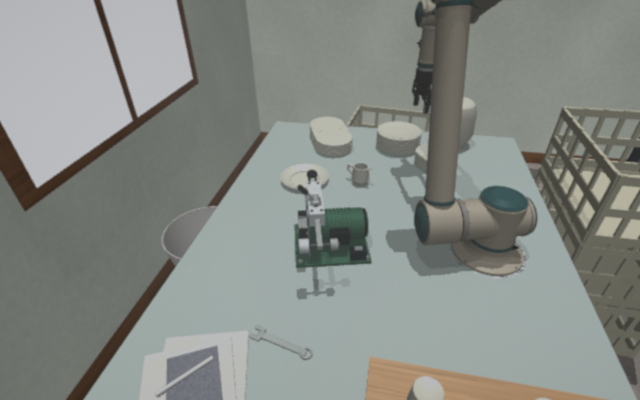

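View pics/top0.png

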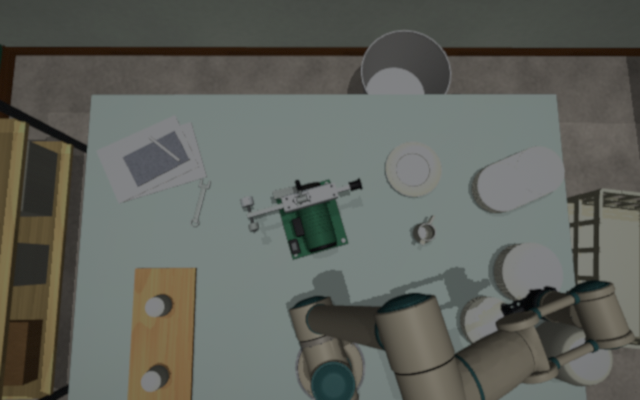

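The pictures show the sander near top-view (318,205), with the black pull knob at about (357,184) and the idler at (249,213). The black lever grip is at about (298,184), leaning away from the robot. The plate is at (413,169), the jug at (424,230) and the wrench at (201,203). I'll zoom in for precise pixels.

```bash
cat > h.py <<'E'
import numpy as np
def ray(c,uv):
    f=200/np.tan(np.radians(c["vfov"])/2);R=np.array(c["R"]);t=np.array(c["t"])
    return -R.T@t, R.T@np.array([(uv[0]-c["cx"])/f,(uv[1]-c["cy"])/f,1])
def onz(c,uv,z):
    o,d=ray(c,uv); return o+d*(z-o[2])/d[2]
def tri(c1,p1,c2,p2):
    o1,d1=ray(c1,p1);o2,d2=ray(c2,p2)
    s=np.linalg.lstsq(np.c_[d1,-d2],o2-o1,rcond=None)[0]
    a,b=o1+d1*s[0],o2+d2*s[1]; return (a+b)/2,np.linalg.norm(a-b)
def proj(c,X):
    f=200/np.tan(np.radians(c["vfov"])/2);p=np.array(c["R"])@X+np.array(c["t"]);return np.array([c["cx"]+f*p[0]/p[2],c["cy"]+f*p[1]/p[2]])
E
python3 - <<'E'
import cv2,pickle,numpy as np
d=pickle.load(open("c0.pkl","rb"))
a=d["top"]["pixels"][165:255,235:375,::-1]; b=d["side"]["pixels"][160:305,265:385,::-1]
A=cv2.resize(a,None,fx=5.7,fy=5.7,interpolation=cv2.INTER_CUBIC);cv2.imwrite("pics/topc.png",A)
B=cv2.resize(b,None,fx=4,fy=4,interpolation=cv2.INTER_CUBIC);cv2.imwrite("pics/sidec.png",B)
for n,(y0,y1,x0,x1) in {"top":(165,255,235,375),"side":(160,305,265,385)}.items():
    im=d[n]["pixels"][y0:y1,x0:x1].astype(int)
    m=(im.max(2)<50)&(im.max(2)-im.min(2)<15)
    k,l,s,c=cv2.connectedComponentsWithStats(m.astype(np.uint8))
    for i in range(1,k):
        if s[i,4]>12: print(n,s[i],(c[i]+[x0,y0]).round(1))
E
```

```text
top [115  15  12  10  82] [355.3 184.8]
top [ 61  16  24  10 114] [305.3 185.6]
top [ 57  52  13  20 170] [298.1 226.7]
top [54 74 11 15 76] [294.3 246. ]
top [ 74  77  27  10 102] [322.7 247. ]
side [66 75 15  5 24] [338.1 236.8]
```

View pics/topc.png

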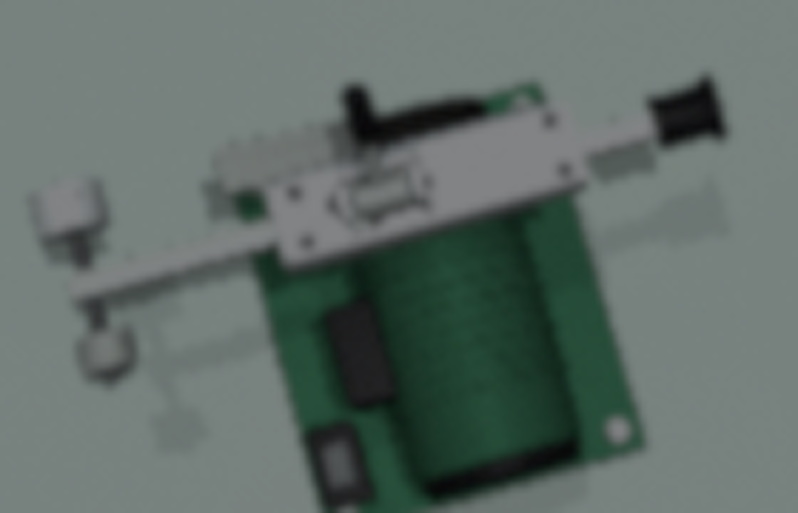

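View pics/sidec.png

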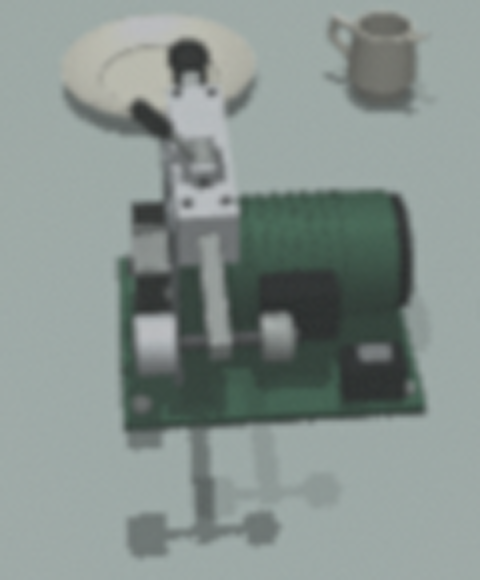

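The top crop shows the guide's top-face corners at crop pixels (265,188), (557,103), (585,182) and (288,268). The knob runs from x 650 to 725 around y 112, with its rim at the right end. The lever grip end is at (354,92). The side crop shows the knob end at (188,55) and the lever grip end at (140,105).

```bash
cat >> h.py <<'E'
import pickle
d=pickle.load(open("c0.pkl","rb"));T,S=d["top"],d["side"]
t_=lambda x,y:(x/5.7+235-.41,y/5.7+165-.41)
s_=lambda x,y:(x/4+265-.375,y/4+160-.375)
E
python3 - <<'E'
from h import *
P=[onz(T,t_(*p),.187) for p in[(265,188),(557,103),(585,182),(288,268)]]
for a in range(4): 
    v=P[(a+1)%4]-P[a]; print(P[a].round(4),np.linalg.norm(v).round(4),np.degrees(np.arctan2(v[1],v[0])).round(1))
# side view top-face corners
Q=[onz(S,s_(*p),.187) for p in[(172,90),(213,90),(240,219),(175,219)]]
for q in Q: print("side",q.round(4))
print("knob tri",tri(T,t_(688,111),S,s_(188,62)))
print("knob z", onz(T,t_(688,111),.164), "rim",onz(T,t_(722,107),.164),"front",onz(T,t_(652,118),.164))
print("lever tip",tri(T,t_(355,95),S,s_(141,106)))
print("idler end",tri(T,t_(78,299),S,s_(221,352)),onz(T,t_(80,295),.165))
E
```

```text
[0.5378 0.1501 0.187 ] 0.1636 -73.9
[ 0.5833 -0.0071  0.187 ] 0.0457 -161.5
[ 0.54   -0.0216  0.187 ] 0.1656 105.9
[0.4946 0.1376 0.187 ] 0.045 16.1
side [ 0.5786 -0.0122  0.187 ]
side [ 0.5463 -0.0179  0.187 ]
side [0.4944 0.1416 0.187 ]
side [0.5397 0.15   0.187 ]
knob tri (array([ 0.5810065 , -0.07954022,  0.17139191]), np.float64(0.0010071009030204268))
knob z [ 0.58291483 -0.08023857  0.164     ] rim [ 0.58505359 -0.09905194  0.164     ] front [ 0.5791066  -0.06031341  0.164     ]
lever tip (array([0.57548079, 0.09942126, 0.24609016]), np.float64(0.0023853094437129153))
idler end (array([0.48390588, 0.25286976, 0.16277838]), np.float64(0.00486436113395661)) [0.48338648 0.25122452 0.165     ]
```

>>> servo_tool --targets '[[[0,0,-3.5,0,0,0],[0,0,-3.5,0,0,0],[0,0,0,0,0,-8.25],[0,0,0,0,0,-8.25],[0,0,0,0,0,-8.25],[0,0,0,0,0,-8.25],[0,0,0,0,0,-8.25],[0,0,0,0,0,-8.25],[0,0,0,0,0,-8.25],[0,0,0,0,0,-8.25]]]' --grip 0

```text
t: 1.1
tool_pos: [0.2306, -0.5264, 0.3007]
orientation: [0.707, 0.707, 0.0, -0.001]
contact_force: [0.4, 0.2, 0.2]
opening: 0.002
grip_force: 0.0
```

>>> servo_tool --targets '[[[0,0,0,0,0,-8.25],[0,0,0,0,0,-8.25],[2.8,3.1,0,0,0,0],[2.8,3.1,0,0,0,0],[2.8,3.1,0,0,0,0],[2.8,3.1,0,0,0,0],[2.8,3.1,0,0,0,0],[2.8,3.1,0,0,0,0],[2.8,3.1,0,0,0,0],[0,0,0,0,0,0]]]'

```text
t: 2.1
tool_pos: [0.3863, -0.2736, 0.3012]
orientation: [0.598, 0.801, 0.001, -0.0]
contact_force: [-0.3, -0.2, -0.5]
opening: 0.001
grip_force: 0.0
```

>>> servo_tool --targets '[[[3.05,3.4,0,0,0,0],[3.05,3.4,0,0,0,0],[3.05,3.4,0,0,0,0],[3.05,3.4,0,0,0,0],[3.05,3.4,0,0,0,0],[3.05,3.4,0,0,0,0],[3.05,3.4,0,0,0,0],[3.05,3.4,0,0,0,0],[3.05,3.4,0,0,0,0],[3.05,3.4,0,0,0,0]]]'

```text
t: 3.1
tool_pos: [0.6272, 0.1103, 0.3007]
orientation: [0.601, 0.799, -0.001, 0.0]
contact_force: [0.7, -1.1, 0.3]
opening: 0.001
grip_force: 0.0
```

>>> servo_tool --targets '[[[0,0,3,0,0,0],[0,0,3,0,0,0],[0,0,2.2,0,0,0],[0,0,0,0,0,0]]]'

```text
t: 3.5
tool_pos: [0.6241, 0.1087, 0.2149]
orientation: [0.601, 0.799, -0.003, -0.003]
contact_force: [-0.7, -0.6, 0.3]
opening: 0.002
grip_force: 0.0
```

Run:
```python
from rig import *
import cv2
a=capture("top")["pixels"][150:240,250:370,::-1]; b=capture("side")["pixels"][140:260,255:375,::-1]
cv2.imwrite("pics/m1.png",cv2.hconcat([cv2.resize(a,(400,300),interpolation=cv2.INTER_CUBIC),cv2.resize(b,(400,400),interpolation=cv2.INTER_CUBIC)[:300]]))
print(get_state()["tool_pos"],get_state()["contact_force"])
```

```text
[0.62656902 0.10882398 0.2191666 ] [ 0.37102191  0.01688184 -0.21470451]
```

View pics/m1.png

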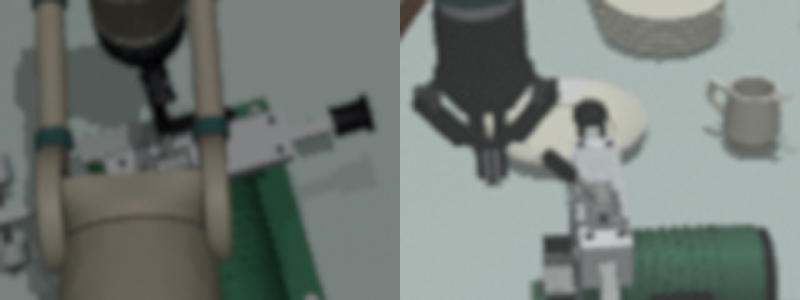

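The fingertips at side-crop (490,175) hang beyond the lever's grip end at (555,165) with a clear gap. I'll shift 7 mm along the rod and sweep over.

>>> servo_tool --targets '[[[0.7,0,0.2,0,0,0],[0,-1,0,0,0,0],[0,-1,0,0,0,0],[0,-1,0,0,0,0],[0,-1,0,0,0,0],[0,-1,0,0,0,0]]]'

```text
t: 4.2
tool_pos: [0.5784, 0.1025, 0.2196]
orientation: [0.601, 0.799, 0.003, 0.003]
contact_force: [9.2, 4.1, 16.2]
opening: 0.003
grip_force: 13.5
```

>>> servo_tool --targets '[[[0,-1,0,0,0,0],[0,-1,0,0,0,0],[0,-1,0,0,0,0],[0,-1,0,0,0,0],[0,0,0,0,0,0]]]'

```text
t: 4.7
tool_pos: [0.5365, 0.0906, 0.2184]
orientation: [0.601, 0.799, 0.0, 0.0]
contact_force: [1.6, -0.3, -0.4]
opening: -0.002
grip_force: 0.5
```

Run:
```python
from rig import *
import cv2
b=capture("side")["pixels"][140:260,255:375,::-1]
cv2.imwrite("pics/m2.png",cv2.resize(b,(500,500),interpolation=cv2.INTER_CUBIC))
print(get_state()["tool_pos"],get_state()["contact_force"])
```

```text
[0.53660738 0.09073994 0.21750081] [-0.02165753  0.61405881 -0.85714338]
```

View pics/m2.png

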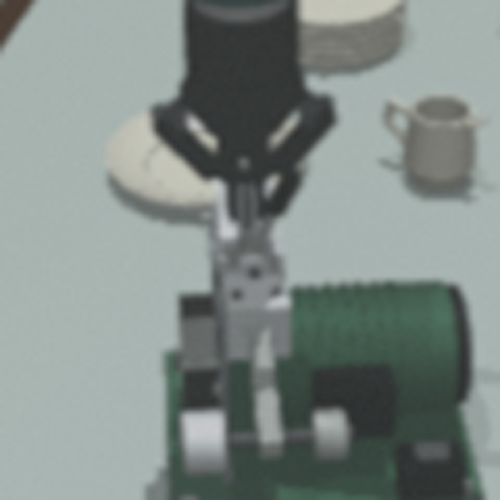

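The lever is now over to the motor side: its grip shows at about (288,190), right of the fingertips at (247,205). I'll push on a bit further towards its stop.

>>> servo_tool --targets '[[[0,-0.5,0,0,0,0],[0,-0.5,0,0,0,0],[0,0,0,0,0,0]]]'

```text
t: 5.05
tool_pos: [0.5272, 0.0881, 0.2166]
orientation: [0.601, 0.799, -0.001, -0.001]
contact_force: [0.3, 0.1, -0.2]
opening: -0.0
grip_force: 0.2
```

>>> servo_tool --targets '[[[0,-0.4,0,0,0,0],[0,0,0,0,0,0]]]'

```text
t: 5.25
tool_pos: [0.524, 0.087, 0.2172]
orientation: [0.601, 0.799, -0.0, -0.0]
contact_force: [0.7, 0.3, 0.7]
opening: -0.003
grip_force: 0.5
```

>>> servo_tool --targets '[[[0,-0.3,0,0,0,0],[0,0,0,0,0,0]]]'

```text
t: 5.45
tool_pos: [0.5214, 0.0863, 0.2174]
orientation: [0.601, 0.799, -0.0, 0.0]
contact_force: [2.1, 0.8, -0.1]
opening: 0.001
grip_force: 0.9
```

>>> servo_tool --targets '[[[0,-0.4,0,0,0,0],[0,0,0,0,0,0]]]'

```text
t: 5.65
tool_pos: [0.5181, 0.0853, 0.2177]
orientation: [0.601, 0.799, 0.001, 0.001]
contact_force: [3.1, 0.2, 0.8]
opening: 0.0
grip_force: 1.4
```

>>> servo_tool --targets '[[[0,-0.4,0,0,0,0],[0,0,0,0,0,0]]]'

```text
t: 5.85
tool_pos: [0.5165, 0.0846, 0.2188]
orientation: [0.601, 0.799, 0.003, 0.002]
contact_force: [6.7, 1.6, 3.5]
opening: -0.001
grip_force: 3.2
```

Run:
```python
from rig import *
import cv2
b=capture("side")["pixels"][160:230,280:350,::-1]
cv2.imwrite("pics/m3.png",cv2.resize(b,(560,560),interpolation=cv2.INTER_CUBIC))
print(get_state()["tool_pos"],get_state()["contact_force"])
```

```text
[0.51645968 0.08464228 0.21878336] [6.62678113 0.91041547 3.57124218]
```

View pics/m3.png

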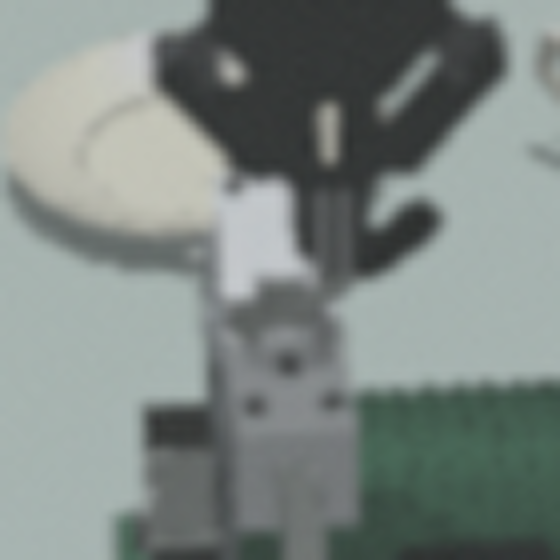

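The lever is fully over: its grip runs from (370,265) to (430,215), and the contact force rose at the stop. I'll back off, rise and go above the knob with the gripper open.

>>> servo_tool --targets '[[[0,1,0,0,0,0],[0,1,0,0,0,0],[0,0,-2.7,0,0,0],[0,0,-2.7,0,0,0],[0,0,-2.7,0,0,0],[0,0,0,0,0,0]]]'

```text
t: 6.5
tool_pos: [0.5347, 0.0898, 0.3014]
orientation: [0.601, 0.799, 0.001, 0.002]
contact_force: [0.1, 0.5, 0.3]
opening: 0.001
grip_force: 0.0
```

>>> servo_tool --targets '[[[-3.4,0,0,0,0,0],[-3.4,0,0,0,0,0],[-3.4,0,0,0,0,0],[-3.4,0,0,0,0,0],[-3.6,-0.4,0,0,0,0],[0,0,0,0,0,0],[0,0,0,0,0,0],[0,0,0,0,0,0]]]' --grip 100

```text
t: 7.3
tool_pos: [0.5765, -0.0756, 0.2974]
orientation: [0.601, 0.8, -0.0, -0.001]
contact_force: [0.3, 0.3, -0.4]
opening: 1.0
grip_force: 0.0
```

>>> servo_tool --targets '[[[-0.2,0.3,2.5,0,0,0],[0,0,2.5,0,0,0],[0,0,2.5,0,0,0],[0,0,2.5,0,0,0],[0,0,2.5,0,0,0],[0,0,2,0,0,0],[0,0,1,0,0,0],[0,0,0,0,0,0]]]'

```text
t: 8.1
tool_pos: [0.5794, -0.0764, 0.142]
orientation: [0.6, 0.8, -0.001, -0.002]
contact_force: [-0.1, -0.2, -0.2]
opening: 1.002
grip_force: 0.0
```

>>> servo_tool --targets '[[[0,0,0,0,0,0],[0,0,0,0,0,0],[0,0,0,0,0,0],[0,0,0,0,0,0]]]' --grip 44 --grip_force 20

```text
t: 8.5
tool_pos: [0.581, -0.0778, 0.1441]
orientation: [0.601, 0.799, 0.0, 0.001]
contact_force: [0.6, 0.2, 0.2]
opening: 0.441
grip_force: 0.0
```

Run:
```python
from rig import *
import cv2
c=capture("top");a=c["pixels"][160:220,300:380,::-1]; b=capture("side")["pixels"][145:205,270:350,::-1]
cv2.imwrite("pics/m4.png",cv2.vconcat([cv2.resize(x,(400,300),interpolation=cv2.INTER_CUBIC) for x in(a,b)]))
s=get_state();print(s["tool_pos"],s["contact_force"],s["opening"])
```

```text
[ 0.58077108 -0.07781483  0.14378064] [-0.44366811  0.08145568 -0.40846939] 0.4373232800731488
```

View pics/m4.png

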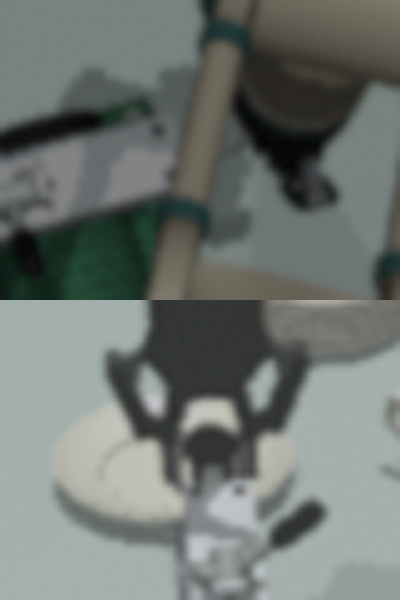

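The side view shows the knob at (210,445), centred between the fingers at (175,460) and (245,460), and the lever still over at (298,525). I'll close gently.

>>> servo_tool --targets '[[[0,0,0,0,0,0],[0,0,0,0,0,0]]]' --grip 38 --grip_force 20

```text
t: 8.8
tool_pos: [0.5806, -0.0778, 0.1433]
orientation: [0.601, 0.799, -0.0, 0.0]
contact_force: [-1.1, -0.7, 0.2]
opening: 0.378
grip_force: 0.0
```

>>> servo_tool --targets '[[[0,0,0,0,0,0],[0,0,0,0,0,0]]]' --grip 36

```text
t: 9.0
tool_pos: [0.5804, -0.0778, 0.1432]
orientation: [0.601, 0.799, -0.0, -0.0]
contact_force: [-0.8, -0.4, 0.4]
opening: 0.36
grip_force: 0.3
```

>>> servo_tool --targets '[[[0,0,0,0,0,0],[0,0,0,0,0,0]]]' --grip 34.5

```text
t: 9.2
tool_pos: [0.5804, -0.0778, 0.1433]
orientation: [0.601, 0.799, -0.0, -0.0]
contact_force: [-0.3, 0.0, 0.9]
opening: 0.345
grip_force: 9.2
```

>>> servo_tool --targets '[[[0,0,0,0,0,0],[0,0,0,0,0,0],[0,0,0,0,0,0]]]' --grip 25 --grip_force 40

```text
t: 9.5
tool_pos: [0.5804, -0.0778, 0.1434]
orientation: [0.601, 0.799, -0.0, 0.0]
contact_force: [-2.1, -1.4, 2.4]
opening: 0.34
grip_force: 39.3
```

>>> servo_tool --targets '[[[-0.1,0,0,0,0,0],[-0.2,0,0,0,0,0],[-0.2,0,0,0,0,0],[0,0,0,0,0,0]]]'

```text
t: 9.9
tool_pos: [0.5807, -0.0786, 0.1433]
orientation: [0.601, 0.799, 0.002, -0.003]
contact_force: [-3.5, 9.9, 4.0]
opening: 0.339
grip_force: 39.5
```

>>> servo_tool --targets '[[[-0.2,0,0,0,0,0],[-0.2,0,0,0,0,0],[-0.2,0,0,0,0,0],[-0.2,0,0,0,0,0],[-0.2,0,0,0,0,0],[0,0,0,0,0,0]]]'

```text
t: 10.5
tool_pos: [0.5831, -0.0871, 0.1433]
orientation: [0.601, 0.799, 0.003, -0.004]
contact_force: [-3.8, 12.6, 5.5]
opening: 0.335
grip_force: 39.6
```

>>> servo_tool --targets '[[[-0.2,0,-0.05,0,0,0],[-0.2,0,-0.05,0,0,0],[-0.2,0,-0.05,0,0,0],[-0.2,0,0,0,0,0],[-0.2,0,0,0,0,0],[0,0,0,0,0,0]]]'

```text
t: 11.1
tool_pos: [0.5855, -0.0969, 0.1434]
orientation: [0.601, 0.799, 0.002, -0.005]
contact_force: [-2.5, 10.5, -0.5]
opening: 0.341
grip_force: 39.5
```

Run:
```python
from rig import *
import cv2,pickle
c=capture("side");b=c["pixels"][145:265,270:370,::-1]; c0=pickle.load(open("c0.pkl","rb"))["side"]["pixels"][145:265,270:370,::-1]
cv2.imwrite("pics/m5.png",cv2.hconcat([cv2.resize(x,(400,480),interpolation=cv2.INTER_CUBIC) for x in(c0,b)]))
s=get_state();print(s["tool_pos"],s["contact_force"],s["moment"],s["opening"])
```

```text
[ 0.58549026 -0.09696668  0.14343703] [-2.52399292 10.55547185 -0.43907914] [ 1.50377439  0.40926368 -0.03428743] 0.3380571311487985
```

View pics/m5.png

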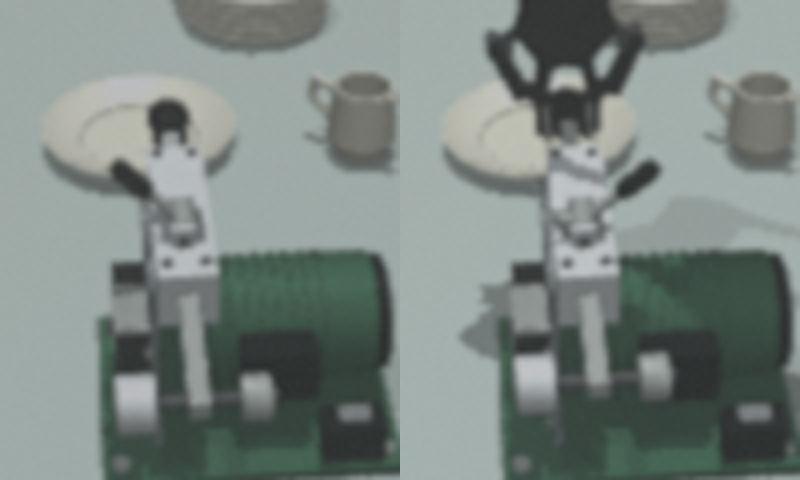

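The rod has moved back: the idler end went from about (200,405) to (598,387). The lever stays over at (640,180), and the jug and plate are unmoved. I'll draw the last 5 mm and check the travel by the idler's image shift.

>>> servo_tool --targets '[[[-0.2,0,0,0,0,0],[-0.2,0,0,0,0,0],[-0.1,0,0,0,0,0],[0,0,0,0,0,0],[0,0,0,0,0,0],[0,0,0,0,0,0]]]'

```text
t: 11.75
tool_pos: [0.5866, -0.1012, 0.1434]
orientation: [0.601, 0.799, 0.002, -0.005]
contact_force: [-3.2, 11.9, 0.9]
opening: 0.337
grip_force: 39.6
```

Run:
```python
from rig import *
from h import *
import cv2
s=get_state();print(s["tool_pos"],s["contact_force"],s["moment"],s["opening"],s["grip_force"])
e=np.array([-.2773,.9608,0])
X=np.array([.4855,.249,.165])
for n in("side","top"):
    g0=cv2.cvtColor(d[n]["pixels"],cv2.COLOR_RGB2GRAY);g1=cv2.cvtColor(capture(n)["pixels"],cv2.COLOR_RGB2GRAY)
    sc=proj(d[n],X-.025*e)-proj(d[n],X)
    for off in(-.035,.035):   # wheel (-y), nut (+y)
        u,v=np.round(proj(d[n],X+off*np.array([-.9608,-.2773,0]))).astype(int)
        t=g0[v-7:v+8,u-7:u+8]; r=cv2.matchTemplate(g1[v-20:v+21,u-20:u+21],t,cv2.TM_CCOEFF_NORMED)
        _,m,_,p=cv2.minMaxLoc(r); print(n,off,(u,v),round(m,2),"shift",np.array(p)-13,"25mm=",sc.round(1))
```

```text
[ 0.58664785 -0.10124271  0.14343491] [-3.22198456 11.8523726   0.8906501 ] [ 1.69163433  0.41930606 -0.03969211] 0.3366802366731553 39.58465039730072
side -0.035 (np.int64(307), np.int64(247)) 1.0 shift [ 0 -6] 25mm= [-0.8 -6.4]
side 0.035 (np.int64(334), np.int64(245)) 0.98 shift [-1 -6] 25mm= [-0.8 -6.4]
top -0.035 (np.int64(246), np.int64(205)) 0.96 shift [ 7 -2] 25mm= [ 7.9 -2.3]
top 0.035 (np.int64(252), np.int64(227)) 0.93 shift [ 7 -2] 25mm= [ 7.9 -2.3]
```

The TCP has moved 24 mm and the idler's image shift gives about 23 mm. The side force is small, so I'll hand in.

```bash
python3 -c "
from rig import *
print(hand_in())"
```

```text
the job is handed in; nothing more can be done
None
```

I handed the job in with the cam lever fully over and the rod held steady by its knob, drawn back about 24 mm. Side force was low, and I saw no sign of the jug, plate or wrench having been touched; no pass/fail result came back.

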